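Chock the round speaker on the sloping desk stand

ROBOT

A 6-joint arm with a two-finger parallel gripper is mounted at the origin on the work surface. World frame = base frame: x ahead of the robot, y to its left, z up, the work surface at z = 0. Lengths are in mm, angles in rad, forces in N, time in s.
With the tool pointing down it reaches from about 325 to 775 mm from the base axis. Payload 5.5 kg.
Tool frame: the origin (TCP) lies between the finger pads; the fingertips stand 19 mm ahead of it and the grasp point (between the pads) is the TCP (tip_extent is the distance from the TCP to the fingertips, in mm); z points along the fingers, y is the direction in which the jaws open and shut (so a half turn about z gives the same grasp; the last joint's range is limited). The gripper opens to 85 mm and grips with 20 to 120 N. Pads are 22 mm wide; open, the fingers measure 114 mm over their backs; the gripper's body (76 mm by 85 mm) begins 54 mm behind the grasp point. The pads swing forward as they close: fully open they stand 13 mm farther back than shut.
Start: joints at [1.283, 0.091, 1.231, -0, 1.82, -0.057], TCP at [137.257, 584.103, 222.675] pointing down, gripper open.
Joint ranges: [-2.87, 2.87], [-0.86, 2.18], [0.17, 2.46], [-1.51, 4.65], [0.06, 2.69], [-2.65, 2.65]. Speed limits (rad/s): [2.57, 2.57, 3.01, 3.14, 3.14, 3.14].

INTERFACE

Orientations are given as a rotation vector (axis times angle).
In Python, from cell import * gives the robot as it stands.
- The arm moves only by the tool drive_tool, never from a script. Its arguments are lists of equal length, an entry for each row: "rot": the turn, a rotation vector about the world's x, y, z normalised to -1 to 1, where 1 is 45 degrees, a list of three; "dp": the shift along the world's x, y, z normalised to -1 to 1, where 1 is 200 mm, a list of three; "gripper": the opening, from 0 (shut) to 1 (fully open). In form: {"rot": [[wx, wy, wz], ...], "dp": [[tx, ty, tz], ...], "gripper": [gripper, ...]}. A call has exactly 10 rows; each row is the pose to reach, as a shift and turn from the pose commanded when the call began; what a row does not reach only later rows make up. A row lasts 1/12 s, in which the tool goes at most 41.7 mm and 7.16 degrees, less where a joint would pass 70% of its speed; a pose out of reach is approached as far as the arm can. A call with a number of a shift or a turn outside -1 to 1 is refused whole. A call with a gripper value outside its range is refused whole. The fingers move at their own pace and stop on an object; "squeeze" is the grip in N (left out, the last holds). Time passes only in rows, so rows that repeat a pose let the fingers close, or fill a call up. It gives the time, the measured TCP pose, the force and the opening at its end, in the units of the state.
- get_state(): the state, without advancing time (a new reading comes with each control period).
- grab_frame(name): name is "side" or "top" or "wrist"; returns (picture, depth): 384x512x3 uint8, red, green, blue; 384x512 float32, mm along the optical axis (not along the pixel's ray), 0 where there is no reading.
- camera_model(name): a dict with "camera_matrix" (3x3 intrinsics, pixels), "R" (3x3) and "t" (3): a world point X has camera coordinates R X + t. Camera axes: x right, y down, z forward; pixel columns grow to the right and rows downward; lengths in mm; the calibration is good to about 2 mm. A picture is of the moment at which its call begins: read the wrist's pose just before it. camera_model takes no time and is no camera call; for the wrist camera it gives the pose at the moment of the call.
- hand_in(): hands the job in, once; it reports no verdict.
The state is a dict: "clock": time; "joint_pos": joint angles; "joint_velocities": joint speeds; "joint_torque": joint torques, N m; "eef_pos": TCP position; "orientation": TCP orientation; "ft_force": force on the tool from outside, world axes, zero at the start; "ft_torque": the same for the moment, N m; "opening": opening from 0.0 (shut) to 1.0 (fully open).
Only numpy, scipy, OpenCV 4.12 (cv2) and the standard library are available. Lean on these libraries where they do the work, as an engineer would, in place of code of your own. Each camera call takes 0.05 s, during which the arm holds its last target.

TASK

Put the rubber wedge in the middle of the lower half of the sloping stand, thin edge pointing straight uphill, and let go of it. Then lift the round speaker by its ends out of its cradle, lay it across the slope just uphill of the wedge so that it rests against the wedge's sloping face, and let go only then, so it stays put and does not roll off. Leave the white mug where it is.

Things in the scene. Friction and masses are not known exactly. Their poses are not given: they have to be found in the camera images.
- stand: Fixed black metal stand: bare flat plate 210 mm (x) by 180 mm (y), no rims, tilted 6 degrees, low edge roughly facing the robot. Origin on the desk under the plate's middle; its frame is level: z up, x the uphill direction, y across the slope. The plate's upper face is 36 mm above the origin at x = 0 and rises 0.105 mm per mm of x (25 mm high at the low edge, 47 mm at the high edge).
- chock: Loose grey rubber wedge, 50 mm long (x), 44 wide (y), 30 high, 60 g, on the desk. Origin: centre of its underside, z up, +x to the thin edge (x = +25). Flat top 30 high from x = -25 to -15, then a 37 degree face straight down to the thin edge. Sides upright at y = +-22, back upright at x = -25. Not the plain rectangular rubber block of equal length, width and height lying further off.
- speaker: Loose grey speaker, a cylinder with dark ends, 56 mm diameter, 60 mm long, 0.2-0.3 kg, lying down. Origin: centre; y: its axis; x, z turn as it rolls. Starts in a fixed cradle, centre 32 mm above the desk; the cradle (10 mm high, 56 mm across the axis) is 36 mm wide along the axis, leaving both ends free. On the plate against the wedge: centre 28 mm off the plate, 34 mm along wedge +x from its origin.
- mug: White ceramic mug, 80 mm in diameter, 88 mm high, upright on the desk, origin at the centre of its underside. A bystander, to be left alone.
There are look-alikes about, which are no part of the job. What is shaped like the speaker but green or red is not meant.

How it is judged (in metres and radians):
On the way, in this order (a step that is already met when the one before it is completed fails the run):
1. the wedge lies on the lower half of the stand, across the middle, released, while the speaker is still in its cradle (x of chock in the frame of stand between -0.085 and 0.01 m and y of chock in the frame of stand between -0.045 and 0.045 m and z of chock in the frame of stand between 0.018 and 0.044 m and x of stand in the frame of chock above -0.02 m and angle between chock's own z axis and vertical below 0.2 rad and angle between the y axis of chock and the y axis of stand, either way round below 0.262 rad and contact force between the fingers and chock below 0.1 N and distance of speaker from where it was at the start of the episode below 0.02 m), for 0.2 s.
2. the speaker, still held, is lowered onto the plate against the sloping face of the wedge (x of chock in the frame of stand between -0.085 and 0.01 m and y of chock in the frame of stand between -0.045 and 0.045 m and z of chock in the frame of stand between 0.018 and 0.044 m and x of stand in the frame of chock above -0.02 m and angle between chock's own z axis and vertical below 0.2 rad and angle between the y axis of each of chock, speaker and the y axis of stand, either way round below 0.262 rad and contact force between the fingers and chock below 0.1 N and x of speaker in the frame of chock between 0.022 and 0.048 m and y of speaker in the frame of chock between -0.025 and 0.025 m and z of speaker in the frame of chock between 0.022 and 0.037 m and angle between the y axis of speaker and the y axis of chock, either way round below 0.262 rad and contact force between the fingers and speaker above 0.5 N), for 0.1 s.
At the end, for the whole second after the job is handed in: Wedge flat on the plate's lower half (85 mm below to 10 mm above the middle, within 45 mm of the centre line), thin edge uphill within 15 deg. Speaker on the plate against its sloping face: centre 22 to 48 mm ahead of the wedge's origin, 25 mm sideways, 15 deg. Both released, at rest (x of chock in the frame of stand between -0.085 and 0.01 m and y of chock in the frame of stand between -0.045 and 0.045 m and z of chock in the frame of stand between 0.018 and 0.044 m and x of stand in the frame of chock above -0.02 m and angle between chock's own z axis and vertical below 0.2 rad and angle between the y axis of each of chock, speaker and the y axis of stand, either way round below 0.262 rad and contact force between the fingers and chock below 0.1 N and x of speaker in the frame of chock between 0.022 and 0.048 m and y of speaker in the frame of chock between -0.025 and 0.025 m and z of speaker in the frame of chock between 0.022 and 0.037 m and angle between the y axis of speaker and the y axis of chock, either way round below 0.262 rad and contact force between the fingers and speaker below 0.1 N and linear speed of each of speaker, chock below 0.01 m/s and angular speed of speaker below 0.3 rad/s); the robot touches nothing.
It fails at once if the mug is pushed more than 30 mm or tipped (distance of mug from where it was at the start of the episode above 0.03 m or angle between mug's own z axis and vertical above 0.4 rad).
It also fails if it takes over 59 s, if anything falls off the work surface, if the arm or the gripper's body presses on something with over 40 N, if the wrist force passes 120 N, or if a joint passes its speed limit or range.

## Working session

There is one attempt and no reset: what is moved stays moved. The work goes in short steps, Python scripts to look and compute and a tool call to move; the robot and the scene stay as the last step left them, time stands still between calls to the robot, and variables do not carry over. Pictures are saved under pics/ and viewed, and the job is handed in when it is done.

Besides the shell and the picture viewer there is one more tool, called after "Call:" in YAML: its name, and indented under it one key for each argument. drive_tool: Moves the arm, as the interface text tells. Scaled input: -1 to 1 covers 200 mm each way for a shift and 45 degrees each way for a turn. Its arguments: {"type":"object","properties":{"rot":{"type":"array","items":{"type":"array","items":{"type":"number"}}},"dp":{"type":"array","items":{"type":"array","items":{"type":"number"}}},"gripper":{"type":"array","items":{"type":"number"}},"squeeze":{"type":"number"}},"required":["rot","dp","gripper"]}

```bash
ls; mkdir -p pics; python3 - <<'E'
from cell import *
import cv2,numpy as np
s=get_state();print(s)
for n in ["side","top","wrist"]:
    m=camera_model(n)
    p,d=grab_frame(n)
    np.savez(f"pics/{n}0.npz",p=p,d=d,K=m["camera_matrix"],R=m["R"],t=m["t"])
    cv2.imwrite(f"pics/{n}0.png",p[:,:,::-1])
    print(n,np.round(-np.array(m["R"]).T@np.array(m["t"])),np.round(m["R"],2).tolist())
E
```

```text
pics
{'clock': 0.0, 'joint_pos': array([ 1.28327958e+00,  9.18357407e-02,  1.23188919e+00, -1.33848698e-05,
        1.81975074e+00, -5.67001712e-02]), 'joint_velocities': array([ 0.00125675, -0.00037218,  0.00018724, -0.00137851, -0.00131098,
       -0.00205274]), 'joint_torque': array([ 2.82255842e-04, -4.58744502e+01, -4.18017626e+01, -3.40047345e-04,
        1.17973576e-02,  8.59425000e-06]), 'eef_pos': array([137.1887537 , 583.8125425 , 221.56282831]), 'orientation': array([-3.61730829e-01, -3.12038473e+00,  2.91734779e-03]), 'ft_force': array([-0.66349521, -0.68793679,  0.32936765]), 'ft_torque': array([-0.02956537,  0.04782752,  0.05340514]), 'opening': 0.9960689230701643}
side [ -40. -920.  901.] [[0.85, -0.53, 0.02], [-0.32, -0.54, -0.78], [0.42, 0.65, -0.63]]
top [ 362.  -26. 1414.] [[0.03, -1.0, -0.0], [-0.99, -0.03, -0.13], [0.13, 0.0, -0.99]]
wrist [ 58. 604. 374.] [[0.23, 0.97, -0.0], [0.92, -0.22, 0.32], [0.31, -0.07, -0.95]]
```

View pics/top0.png

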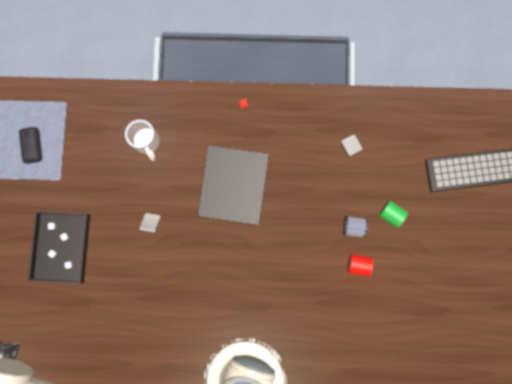

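View pics/side0.png

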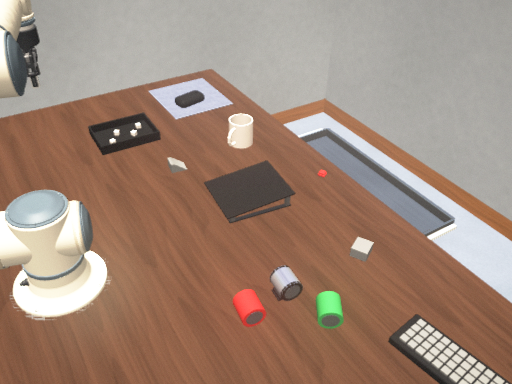

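View pics/wrist0.png

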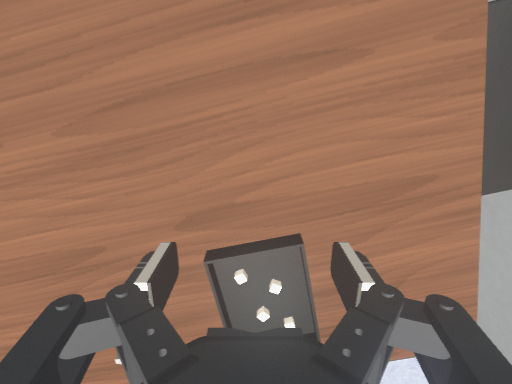

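```bash
cat > h.py <<'E'
import numpy as np,cv2
def load(n): 
    z=np.load(f"pics/{n}.npz"); return z
def pts(z):
    d=z['d'];K=z['K'];v,u=np.mgrid[:d.shape[0],:d.shape[1]]
    c=np.stack([(u-K[0,2])/K[0,0]*d,(v-K[1,2])/K[1,1]*d,d],-1)
    return (c-z['t'])@z['R']   # R^T (c-t)
def ray(z,u,v,h):
    K=z['K'];r=z['R'].T@np.array([(u-K[0,2])/K[0,0],(v-K[1,2])/K[1,1],1]);o=-z['R'].T@z['t']
    return o+r*(h-o[2])/r[2]
E
python3 - <<'E'
from h import *
a=load("top0");b=load("side0")
P=pts(a)
def crop(z,x0,y0,w,h,k):
    return cv2.resize(z['p'][y0:y0+h,x0:x0+w,::-1],(w*k,h*k),interpolation=cv2.INTER_CUBIC)
t1=crop(a,130,202,40,40,7);t2=crop(a,331,125,40,40,7)
s1=crop(b,157,145,40,40,7);s2=crop(b,341,228,40,40,7)
cv2.imwrite("pics/w.png",np.vstack([np.hstack([t1,t2]),np.hstack([s1,s2])]))
cv2.imwrite("pics/sp.png",np.hstack([crop(a,330,195,90,90,4),crop(b,225,255,90,90,4)]))
cv2.imwrite("pics/st.png",np.hstack([crop(a,185,135,100,100,4),crop(b,195,145,110,100,4)]))
for n,(u,v) in dict(w=(150,222),bl=(351,145),st=(233,185),sp=(356,227),desk=(300,300),mug=(140,133)).items():
    print(n,P[v,u].round(1))
print(P[150:225:12,195:275:12].round(0).tolist())
E
```

```text
w [440.1 287.3  17.7]
bl [ 682.2 -297.1   32.4]
st [552.7  47.2  39.1]
sp [ 439.3 -306.6   56.8]
desk [ 227.1 -155.8    1.2]
mug [707.4 334.   10.6]
[[[663.0, 168.0, -5.0], [663.0, 131.0, -2.0], [654.0, 91.0, 47.0], [655.0, 56.0, 44.0], [655.0, 21.0, 48.0], [667.0, -14.0, -4.0], [667.0, -50.0, 2.0]], [[625.0, 166.0, 2.0], [618.0, 125.0, 43.0], [619.0, 90.0, 41.0], [620.0, 55.0, 42.0], [620.0, 20.0, 44.0], [621.0, -15.0, 47.0], [621.0, -50.0, 49.0]], [[588.0, 164.0, -0.0], [583.0, 124.0, 41.0], [584.0, 89.0, 40.0], [585.0, 54.0, 37.0], [587.0, 19.0, 33.0], [586.0, -16.0, 42.0], [594.0, -52.0, 2.0]], [[552.0, 163.0, -2.0], [548.0, 123.0, 37.0], [549.0, 88.0, 40.0], [550.0, 53.0, 35.0], [551.0, 18.0, 36.0], [552.0, -17.0, 35.0], [558.0, -52.0, -2.0]], [[516.0, 161.0, 1.0], [513.0, 122.0, 33.0], [515.0, 87.0, 30.0], [515.0, 52.0, 32.0], [516.0, 17.0, 33.0], [517.0, -18.0, 34.0], [522.0, -53.0, 2.0]], [[480.0, 160.0, -1.0], [479.0, 121.0, 30.0], [480.0, 86.0, 29.0], [480.0, 51.0, 31.0], [482.0, 16.0, 28.0], [482.0, -19.0, 33.0], [486.0, -54.0, 4.0]], [[444.0, 158.0, 3.0], [445.0, 122.0, 3.0], [447.0, 87.0, -2.0], [447.0, 52.0, 0.0], [447.0, 15.0, 28.0], [448.0, -20.0, 26.0], [450.0, -55.0, 3.0]]]
```

View pics/w.png

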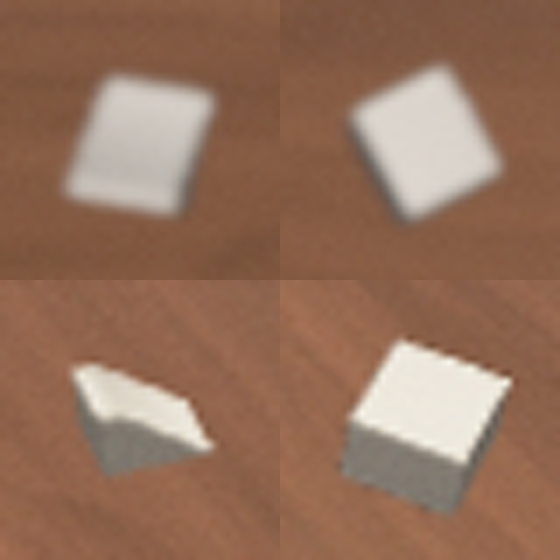

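View pics/sp.png

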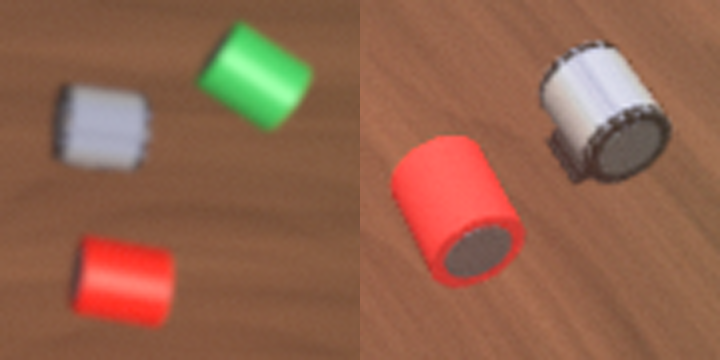

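View pics/st.png

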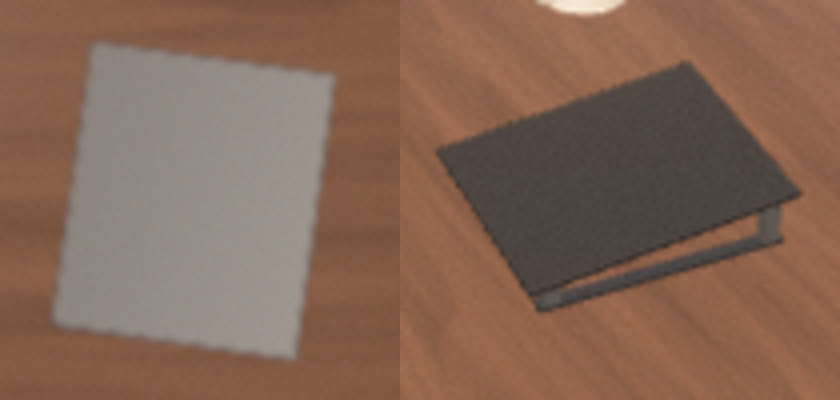

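```bash
python3 - <<'E'
from h import *
from scipy import ndimage as ni
a=load("top0");b=load("side0")
def quad(mask,box):
    m=np.zeros(mask.shape,np.uint8);x0,y0,x1,y1=box;m[y0:y1,x0:x1]=mask[y0:y1,x0:x1]
    c=max(cv2.findContours(m,cv2.RETR_EXTERNAL,cv2.CHAIN_APPROX_NONE)[0],key=cv2.contourArea)
    return c,cv2.minAreaRect(c),cv2.contourArea(c)
def fitq(c):
    e=3
    for e in np.arange(1,10,.25):
        q=cv2.approxPolyDP(c,e,True)
        if len(q)<=4: break
    return q[:,0].astype(float)
def sat(z):return cv2.cvtColor(z['p'],cv2.COLOR_RGB2HSV)[...,1]
sa=sat(a);print(sa[222,150],sa[185,233],sa[300,300],sa[227,356])
M=sa<85
for n,box in dict(stand=(185,135,285,235),wedge=(130,202,172,242),spk=(335,205,378,248)).items():
    c,r,A=quad(M,box);q=fitq(c);print(n,A,[np.round(x,1) for x in r]);print(q.tolist())
    # expand contour half-pixel from minAreaRect
    for h in ((25,47) if n=='stand' else (0,30) if n=='wedge' else (32,)):
        print(h,[ray(a,u,v,h).round(1)[:2].tolist() for u,v in q], 'rect',[ray(a,u,v,h).round(1)[:2].tolist() for u,v in cv2.boxPoints(r)])
E
```

```text
17 24 128 27
stand 4433.5 [array([233. , 184.7]), array([62.8, 73. ]), np.float64(8.1)]
[[208.0, 145.0], [198.0, 215.0], [258.0, 224.0], [268.0, 153.0]]
25 [[672.7, 126.1], [463.8, 147.0], [442.2, -28.5], [653.2, -52.6]] rect [[459.6, 150.3], [675.1, 128.8], [653.1, -56.4], [438.6, -31.4]]
47 [[667.7, 123.7], [462.2, 144.2], [441.0, -28.4], [648.5, -52.2]] rect [[458.1, 147.5], [670.2, 126.4], [648.5, -56.0], [437.4, -31.3]]
wedge 310.5 [array([149.5, 222.1]), array([17.8, 20.5]), np.float64(16.7)]
[[144.0, 213.0], [139.0, 229.0], [155.0, 232.0], [160.0, 215.0]]
0 [[467.3, 310.5], [419.6, 322.6], [412.0, 274.8], [462.6, 262.7]] rect [[418.4, 325.5], [476.9, 311.5], [463.1, 260.0], [404.7, 274.3]]
30 [[465.1, 303.4], [418.4, 315.2], [411.0, 268.4], [460.5, 256.6]] rect [[417.2, 318.1], [474.5, 304.3], [460.9, 253.9], [403.7, 267.9]]
spk 435.0 [array([355. , 226.5]), array([21., 24.]), np.float64(90.0)]
[[347.0, 216.0], [344.0, 234.0], [363.0, 237.0], [366.0, 219.0]]
32 [[471.8, -285.7], [419.6, -277.1], [412.4, -331.8], [464.6, -340.7]] rect [[471.5, -274.1], [473.3, -343.6], [412.7, -343.3], [410.9, -274.2]]
```

The wedge candidates are top (150,222) and top (351,145). The first shows a sloping face in both crops, with its thin edge toward world +x, so it is the wedge. The second is the plain block. The speaker candidates are top (356,227), (361,265) red and (394,214) green. The grey one with dark ends in a cradle, at (356,227), is the one meant. I'll move over the wedge for a wrist view.

Call:
drive_tool:
  rot:
    - [0,0,0.16]
    - [0,0,0.16]
    - [0,0,0.16]
    - [0,0,0.16]
    - [0,0,0.16]
    - [0,0,0.16]
    - [0,0,0.16]
    - [0,0,0.16]
    - [0,0,0.16]
    - [0,0,0.16]
  dp:
    - [1,-1,0]
    - [1,-1,0]
    - [1,-1,0]
    - [1,-1,0]
    - [1,-1,0]
    - [1,-1,0]
    - [1,-1,0]
    - [1,-1,0]
    - [1,-1,0]
    - [1,-1,0]
  gripper: [1,1,1,1,1,1,1,1,1,1]
  squeeze: 40

```text
clock: 0.98
eef_pos: [337.1, 384.2, 222.5]
orientation: [-0.166, -3.137, -0.0]
ft_force: [0.6, -0.6, -0.4]
opening: 1.005
```

Call:
drive_tool:
  rot:
    - [0,0,0]
    - [0,0,0]
    - [0,0,0]
    - [0,0,0]
    - [0,0,0]
    - [0,0,0]
    - [0,0,0]
    - [0,0,0]
    - [0,0,0]
    - [0,0,0]
  dp:
    - [0.5,-0.5,-0.2]
    - [0.5,-0.5,-0.2]
    - [0.5,-0.5,-0.2]
    - [0.5,-0.5,-0.2]
    - [0.5,-0.5,-0.2]
    - [0.5,-0.5,-0.2]
    - [0.5,-0.5,-0.2]
    - [0.5,-0.5,-0.2]
    - [0.5,-0.5,-0.2]
    - [0.5,-0.5,-0.2]
  gripper: [1,1,1,1,1,1,1,1,1,1]

```text
clock: 1.82
eef_pos: [436.7, 285.1, 183.2]
orientation: [0.162, 3.137, 0.001]
ft_force: [-0.7, 0.2, 0.8]
opening: 0.997
```

```bash
cat >> h.py <<'E'
def snap(n,tag):
    from cell import camera_model,grab_frame
    m=camera_model(n); p,d=grab_frame(n)
    np.savez(f"pics/{tag}.npz",p=p,d=d,K=m["camera_matrix"],R=m["R"],t=m["t"]); cv2.imwrite(f"pics/{tag}.png",p[:,:,::-1])
    return load(tag)
def tool():
    from cell import get_state
    from scipy.spatial.transform import Rotation as Ro
    s=get_state();R=Ro.from_rotvec(s['orientation']).as_matrix()
    print('t',round(s['clock'],2),'tcp',s['eef_pos'].round(1),'jawyaw',np.degrees(np.arctan2(-R[0,1],R[1,1])).round(1),'toolz',R[:,2].round(3),'F',s['ft_force'].round(1),'open',round(s['opening'],3))
    return s,R
E
python3 -c "
from h import *
tool();z=snap('wrist','wr1')"
```

```text
t 1.82 tcp [436.7 285.1 183.2] jawyaw -5.9 toolz [ 0.001  0.001 -1.   ] F [-0.7  0.2  0.8] open 0.997
```

View pics/wr1.png

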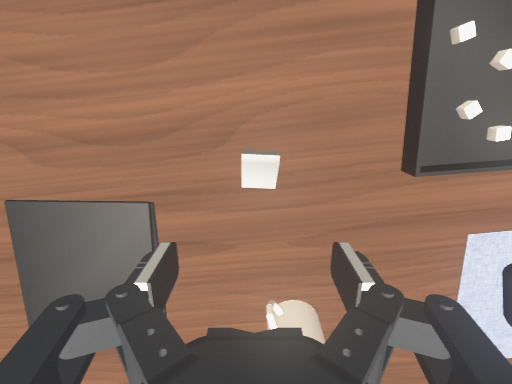

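```bash
python3 - <<'E'
from h import *
z=load("wr1");p=z['p']
cv2.imwrite("pics/wr1c.png",cv2.resize(p[135:205,225:295,::-1],None,fx=8,fy=8,interpolation=cv2.INTER_CUBIC))
P=pts(z);print(P[155:190:5,260].round(1).tolist(),P[120,260].round(1))
E
```

```text
[[414.4, 295.6, 31.4], [420.2, 295.1, 31.4], [426.5, 294.5, 29.6], [433.7, 293.9, 24.6], [442.0, 293.3, 16.8], [450.0, 292.6, 11.4], [458.5, 291.9, 5.2]] [377.6 299.8   1.3]
```

View pics/wr1c.png

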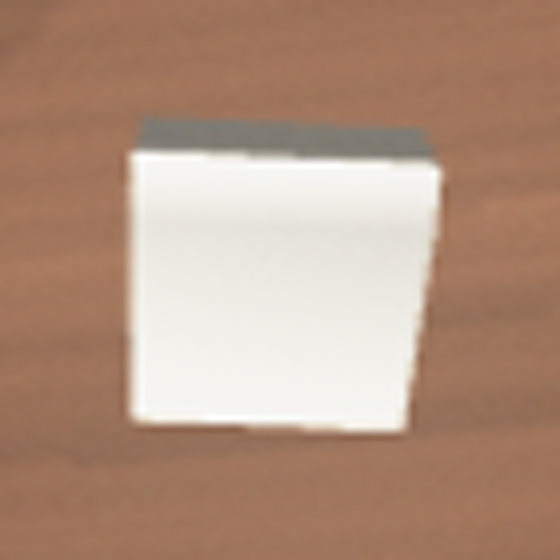

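```bash
python3 - <<'E'
from h import *
z=load("wr1")
f=lambda x,y,h: ray(z,225+(x+.5)/8-.5,135+(y+.5)/8-.5,h)[:2]
b1,b2,t1,t2=f(130,150,30),f(442,162,30),f(132,424,0),f(407,434,0)
bb1,bb2=f(142,120,0),f(425,130,0)
for q in (b1,b2,t1,t2,bb1,bb2):print(q.round(1))
ang=lambda d:np.degrees(np.arctan2(d[1],d[0])).round(1)
print('yaw',ang((t1+t2)/2-(b1+b2)/2), ang(t2-t1)-90,ang(b2-b1)-90,'c',((b1+b2+t1+t2)/4).round(1),'len',np.linalg.norm(t2-t1),np.linalg.norm(b2-b1),np.linalg.norm(t1+t2-b1-b2)/2)
E
```

```text
[410.5 273.8]
[416.8 318.4]
[461.1 266.7]
[467.5 311.6]
[411.3 274.2]
[417.5 318.4]
yaw -7.8 -8.099999999999994 -8.099999999999994 c [439.  292.6] len 45.420503694349875 45.019424333237346 51.13080775003788
```

Call:
drive_tool:
  rot:
    - [0,0,-0.047]
    - [0,0,-0.047]
    - [0,0,-0.047]
    - [0,0,-0.047]
    - [0,0,-0.047]
    - [0,0,-0.047]
    - [0,0,-0.047]
    - [0,0,-0.047]
    - [0,0,-0.047]
    - [0,0,-0.047]
  dp:
    - [-0.02,0.046,-0.2]
    - [-0.02,0.046,-0.4]
    - [-0.02,0.046,-0.55]
    - [-0.02,0.046,-0.65]
    - [-0.02,0.046,-0.73]
    - [-0.02,0.046,-0.78]
    - [-0.02,0.046,-0.805]
    - [-0.02,0.046,-0.805]
    - [-0.02,0.046,-0.805]
    - [-0.02,0.046,-0.805]
  gripper: [1,1,1,1,1,1,1,1,1,1]

```text
clock: 2.7
eef_pos: [434.1, 293.8, 23.3]
orientation: [0.223, 3.132, 0.002]
ft_force: [0.0, -0.1, -0.4]
opening: 0.998
```

Call:
drive_tool:
  rot:
    - [0,0,0]
    - [0,0,0]
    - [0,0,0]
    - [0,0,0]
    - [0,0,0]
    - [0,0,0]
    - [0,0,0]
    - [0,0,0]
    - [0,0,0]
    - [0,0,0]
  dp:
    - [0,0,0]
    - [0,0,0]
    - [0,0,0]
    - [0,0,0]
    - [0,0,0]
    - [0,0,0]
    - [0,0,0]
    - [0,0,0]
    - [0,0,0]
    - [0,0,0]
  gripper: [0.7,0.5,0.3,0.3,0.3,0.3,0.3,0.3,0.3,0.3]
  squeeze: 30

```text
clock: 3.53
eef_pos: [433.2, 293.3, 21.6]
orientation: [-0.223, -3.134, 0.0]
ft_force: [-0.4, 1.0, 0.4]
opening: 0.3
```

```bash
python3 -c "
from h import *
tool();z=snap('wrist','wr2')"
```

```text
t 3.53 tcp [433.2 293.3  21.6] jawyaw -8.1 toolz [-0. -0. -1.] F [-0.4  1.   0.4] open 0.3
```

View pics/wr2.png

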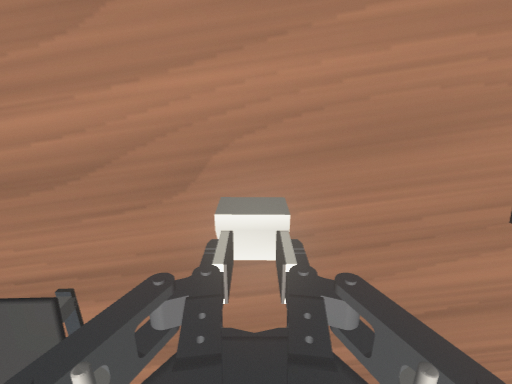

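```bash
python3 - <<'E'
from h import *
z=load("wr2");P=pts(z)
cv2.imwrite("pics/wr2c.png",cv2.resize(z['p'][185:305,190:320,::-1],None,fx=6,fy=5,interpolation=cv2.INTER_CUBIC))
for v in range(190,300,8):print(v,P[v,255].round(0),P[v,228].round(0),P[v,220].round(0))
s=snap('side','sd2');cv2.imwrite("pics/sd2c.png",cv2.resize(s['p'][100:220,110:250,::-1],None,fx=5,fy=5,interpolation=cv2.INTER_CUBIC))
E
```

```text
190 [409. 299.   1.] [407. 281.   1.] [406. 275.   1.]
198 [414. 298.   4.] [411. 280.   4.] [411. 274.   2.]
206 [414. 298.  19.] [411. 281.  19.] [411. 276.  19.]
214 [414. 298.  31.] [411. 283.  32.] [411. 278.  32.]
222 [419. 297.  32.] [417. 282.  31.] [416. 277.  31.]
230 [424. 297.  31.] [422. 281.  31.] [421. 276.  31.]
238 [433. 295.  24.] [420. 282.  44.] [420. 278.  44.]
246 [442. 294.  18.] [420. 283.  53.] [420. 279.  53.]
254 [454. 292.   8.] [420. 284.  61.] [420. 280.  61.]
262 [466. 291.   1.] [423. 284.  63.] [419. 281.  68.]
270 [472. 290.   1.] [427. 283.  64.] [419. 282.  75.]
278 [479. 289.   1.] [431. 282.  65.] [420. 282.  79.]
286 [486. 288.   2.] [434. 282.  67.] [419. 283.  85.]
294 [494. 287.   1.] [438. 281.  67.] [415. 285.  96.]
```

View pics/wr2c.png

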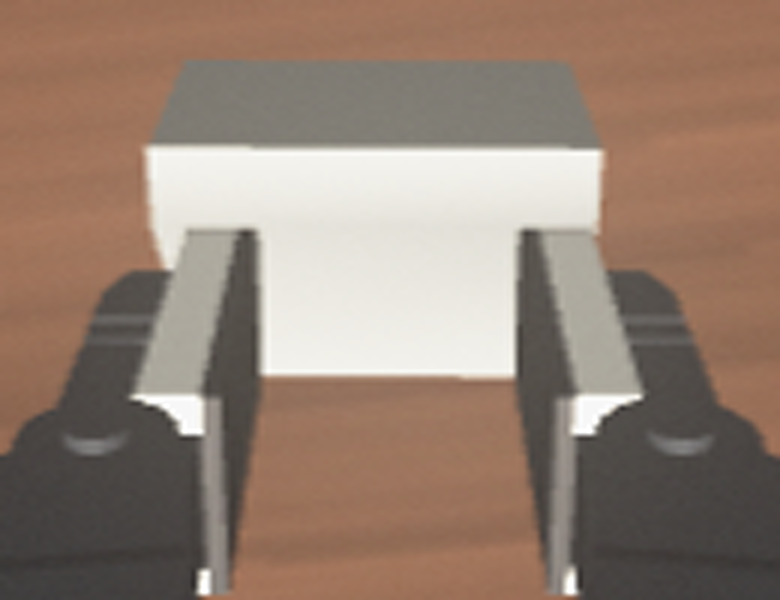

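View pics/sd2c.png

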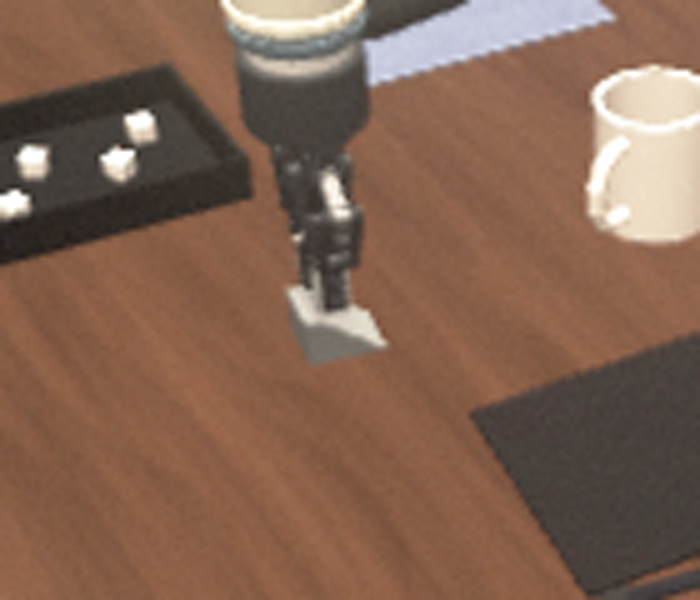

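```bash
python3 - <<'E'
from h import *
z=load("wr2");s=load("sd2")
for u,v in ((233.5,231),(233.7,260),(221.5,231)):
  for h in (5,20,34,40): print((u,v),h,ray(z,u,v,h).round(1))
for h in (2,20,34,40): print('side',h,ray(s,177.6,162,h).round(1))
P=pts(z)
m=(np.abs(P[...,0]-420)<3)&(P[...,2]>5)
v,u=np.where(m);print(v.min(),P[m][:,2].min())
PS=pts(s)
cr=PS[140:175:3,170:186:3];print(cr.round(0).tolist())
E
```

```text
(233.5, 231) 5 [435.9 279.7   5. ]
(233.5, 231) 20 [428.5 282.1  20. ]
(233.5, 231) 34 [421.6 284.3  34. ]
(233.5, 231) 40 [418.6 285.2  40. ]
(233.7, 260) 5 [459.1 276.    5. ]
(233.7, 260) 20 [449.7 278.7  20. ]
(233.7, 260) 34 [440.8 281.2  34. ]
(233.7, 260) 40 [437.  282.3  40. ]
(221.5, 231) 5 [434.7 271.4   5. ]
(221.5, 231) 20 [427.4 274.5  20. ]
(221.5, 231) 34 [420.6 277.4  34. ]
(221.5, 231) 40 [417.7 278.6  40. ]
side 2 [450.2 313.6   2. ]
side 20 [440.4 288.9  20. ]
side 34 [432.7 269.7  34. ]
side 40 [429.4 261.4  40. ]
202 9.79666418726114
[[[417.0, 274.0, 116.0], [421.0, 260.0, 122.0], [423.0, 241.0, 132.0], [445.0, 273.0, 108.0], [518.0, 424.0, 4.0], [527.0, 420.0, 2.0]], [[416.0, 274.0, 105.0], [416.0, 248.0, 120.0], [418.0, 230.0, 129.0], [425.0, 225.0, 130.0], [434.0, 225.0, 127.0], [522.0, 411.0, -3.0]], [[412.0, 265.0, 101.0], [425.0, 274.0, 92.0], [418.0, 233.0, 117.0], [427.0, 231.0, 115.0], [435.0, 229.0, 114.0], [510.0, 384.0, 4.0]], [[427.0, 307.0, 62.0], [416.0, 253.0, 96.0], [418.0, 236.0, 105.0], [430.0, 241.0, 99.0], [494.0, 374.0, 3.0], [504.0, 373.0, 
[... 365 characters left out ...]
473.0, 331.0, -1.0], [482.0, 327.0, -2.0]], [[415.0, 287.0, 33.0], [420.0, 275.0, 39.0], [426.0, 266.0, 42.0], [437.0, 268.0, 37.0], [465.0, 312.0, 2.0], [473.0, 307.0, 2.0]], [[413.0, 284.0, 25.0], [417.0, 270.0, 32.0], [428.0, 274.0, 26.0], [441.0, 280.0, 18.0], [454.0, 288.0, 8.0], [467.0, 295.0, -1.0]], [[414.0, 289.0, 10.0], [418.0, 274.0, 18.0], [427.0, 273.0, 15.0], [434.0, 265.0, 17.0], [444.0, 267.0, 13.0], [457.0, 272.0, 5.0]], [[413.0, 290.0, -1.0], [418.0, 277.0, 5.0], [425.0, 269.0, 7.0], [436.0, 272.0, 1.0], [444.0, 267.0, 1.0], [451.0, 261.0, 3.0]], [[404.0, 270.0, 3.0], [412.0, 265.0, 3.0], [421.0, 264.0, 0.0], [431.0, 262.0, -2.0], [439.0, 258.0, -2.0], [445.0, 248.0, 1.0]]]
```

Call:
drive_tool:
  rot:
    - [0,0,0]
    - [0,0,0]
    - [0,0,0]
    - [0,0,0]
    - [0,0,0]
    - [0,0,0]
    - [0,0,0]
    - [0,0,0]
    - [0,0,0]
    - [0,0,0]
  dp:
    - [0,0,0.02]
    - [0,0,0.02]
    - [0,0,0.02]
    - [0,0,0.02]
    - [0,0,0.02]
    - [0,0,0]
    - [0,0,0]
    - [0,0,0]
    - [0,0,0]
    - [0,0,0]
  gripper: [0.85,0.85,0.85,0.85,0.85,0.85,0.85,0.85,0.85,0.85]

```text
clock: 4.47
eef_pos: [433.3, 293.3, 21.6]
orientation: [-0.223, -3.134, 0.0]
ft_force: [0.0, -0.1, 1.2]
opening: 0.85
```

```bash
python3 - <<'E'
from h import *
tool();z=snap('wrist','wr3');s=snap('side','sd3')
cv2.imwrite("pics/sd3c.png",cv2.resize(s['p'][120:190,140:220,::-1],None,fx=8,fy=8,interpolation=cv2.INTER_CUBIC))
P=pts(z)
for u in (150,155,160,165,170,175): print(u,[(v,P[v,u].round(0).tolist()) for v in range(236,290,8)])
E
```

```text
t 4.47 tcp [433.3 293.3  21.6] jawyaw -8.1 toolz [-0. -0. -1.] F [ 0.  -0.1  1.2] open 0.85
150 [(236, [433.0, 219.0, 1.0]), (244, [439.0, 217.0, 1.0]), (252, [446.0, 215.0, 1.0]), (260, [452.0, 214.0, 2.0]), (268, [419.0, 247.0, 66.0]), (276, [415.0, 253.0, 79.0]), (284, [415.0, 255.0, 84.0])]
155 [(236, [434.0, 222.0, 1.0]), (244, [441.0, 220.0, 0.0]), (252, [446.0, 220.0, 3.0]), (260, [419.0, 247.0, 60.0]), (268, [419.0, 250.0, 67.0]), (276, [417.0, 254.0, 77.0]), (284, [415.0, 257.0, 85.0])]
160 [(236, [434.0, 226.0, 1.0]), (244, [441.0, 224.0, 1.0]), (252, [419.0, 247.0, 52.0]), (260, [420.0, 250.0, 59.0]), (268, [417.0, 254.0, 71.0]), (276, [417.0, 257.0, 77.0]), (284, [416.0, 259.0, 85.0])]
165 [(236, [435.0, 229.0, 1.0]), (244, [441.0, 228.0, 2.0]), (252, [419.0, 250.0, 53.0]), (260, [416.0, 256.0, 67.0]), (268, [417.0, 257.0, 71.0]), (276, [417.0, 259.0, 78.0]), (284, [420.0, 258.0, 79.0])]
170 [(236, [435.0, 233.0, 2.0]), (244, [441.0, 232.0, 2.0]), (252, [416.0, 255.0, 59.0]), (260, [416.0, 258.0, 66.0]), (268, [417.0, 259.0, 72.0]), (276, [418.0, 261.0, 77.0]), (284, [421.0, 260.0, 78.0])]
175 [(236, [435.0, 237.0, 3.0]), (244, [417.0, 255.0, 51.0]), (252, [416.0, 258.0, 59.0]), (260, [417.0, 260.0, 66.0]), (268, [418.0, 261.0, 71.0]), (276, [422.0, 260.0, 71.0]), (284, [425.0, 260.0, 72.0])]
```

View pics/wr3.png

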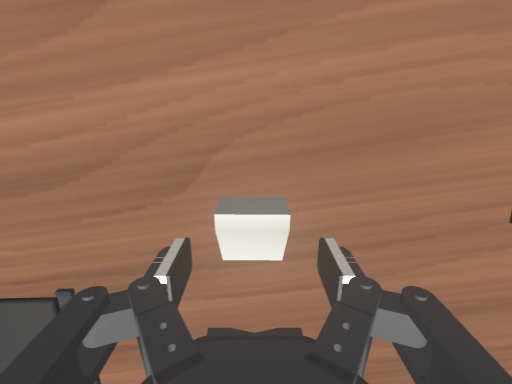

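View pics/sd3c.png

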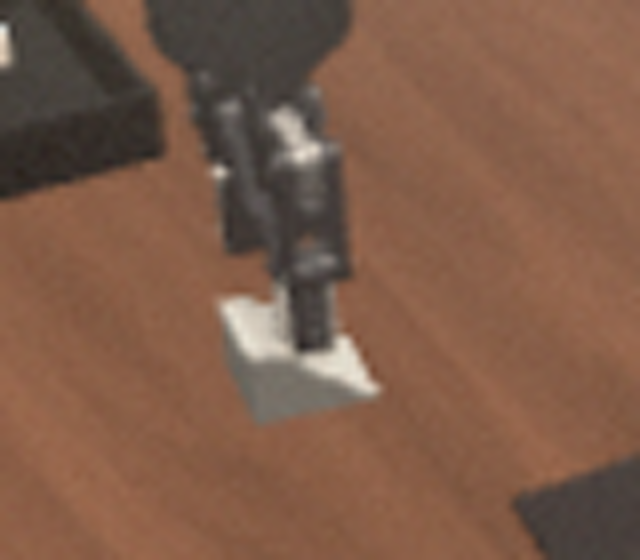

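Both the wrist and side views show the fingertips about 12–23 mm above the reported TCP height, where the text has them 19 mm below. The fingers therefore closed above the wedge, and it didn't move. I'll go down in steps and watch the force.

Call:
drive_tool:
  rot:
    - [0,0,0]
    - [0,0,0]
    - [0,0,0]
    - [0,0,0]
    - [0,0,0]
    - [0,0,0]
    - [0,0,0]
    - [0,0,0]
    - [0,0,0]
    - [0,0,0]
  dp:
    - [0,0,-0.01]
    - [0,0,-0.02]
    - [0,0,-0.03]
    - [0,0,-0.04]
    - [0,0,-0.05]
    - [0,0,-0.06]
    - [0,0,-0.07]
    - [0,0,-0.08]
    - [0,0,-0.08]
    - [0,0,-0.08]
  gripper: [0.85,0.85,0.85,0.85,0.85,0.85,0.85,0.85,0.85,0.85]

```text
clock: 5.4
eef_pos: [433.2, 293.3, 5.5]
orientation: [-0.223, -3.133, 0.0]
ft_force: [0.1, 0.2, -0.7]
opening: 0.85
```

```bash
python3 - <<'E'
from h import *
tool();z=snap('wrist','wr4');s=snap('side','sd4')
cv2.imwrite("pics/sd4c.png",cv2.resize(s['p'][120:190,140:220,::-1],None,fx=8,fy=8,interpolation=cv2.INTER_CUBIC))
P=pts(z)
for u in (160,165,170,175,180): print(u,[(v,P[v,u].round(0).tolist()) for v in range(236,270,6)])
E
```

```text
t 5.4 tcp [433.2 293.3   5.5] jawyaw -8.1 toolz [-0. -0. -1.] F [ 0.1  0.2 -0.7] open 0.85
160 [(236, [427.0, 233.0, 1.0]), (242, [431.0, 232.0, 1.0]), (248, [435.0, 231.0, 1.0]), (254, [419.0, 248.0, 38.0]), (260, [419.0, 250.0, 44.0]), (266, [416.0, 254.0, 55.0])]
165 [(236, [427.0, 237.0, 2.0]), (242, [431.0, 236.0, 2.0]), (248, [419.0, 249.0, 32.0]), (254, [420.0, 250.0, 37.0]), (260, [416.0, 255.0, 50.0]), (266, [416.0, 257.0, 56.0])]
170 [(236, [427.0, 240.0, 2.0]), (242, [432.0, 239.0, 1.0]), (248, [416.0, 254.0, 39.0]), (254, [416.0, 256.0, 45.0]), (260, [417.0, 257.0, 49.0]), (266, [417.0, 259.0, 54.0])]
175 [(236, [428.0, 243.0, 2.0]), (242, [416.0, 255.0, 33.0]), (248, [416.0, 257.0, 40.0]), (254, [416.0, 258.0, 45.0]), (260, [417.0, 260.0, 50.0]), (266, [418.0, 261.0, 54.0])]
180 [(236, [428.0, 246.0, 1.0]), (242, [416.0, 258.0, 33.0]), (248, [416.0, 259.0, 40.0]), (254, [417.0, 261.0, 44.0]), (260, [419.0, 260.0, 46.0]), (266, [422.0, 260.0, 46.0])]
```

View pics/sd4c.png

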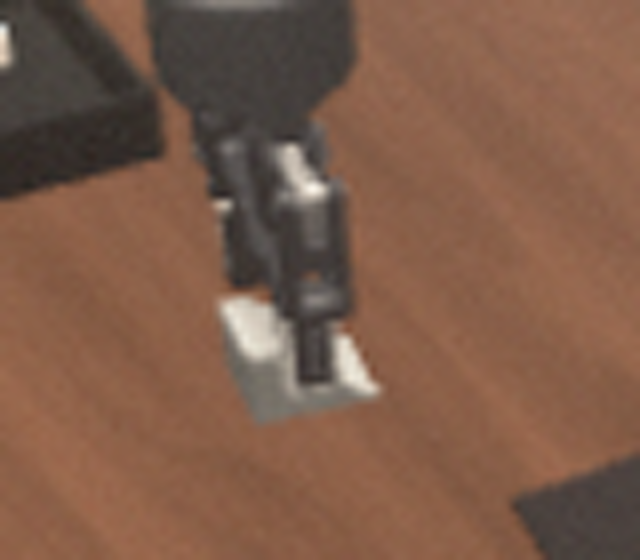

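Call:
drive_tool:
  rot:
    - [0,0,0]
    - [0,0,0]
    - [0,0,0]
    - [0,0,0]
    - [0,0,0]
    - [0,0,0]
    - [0,0,0]
    - [0,0,0]
    - [0,0,0]
    - [0,0,0]
  dp:
    - [0,0,-0.015]
    - [0,0,-0.03]
    - [0,0,-0.045]
    - [0,0,-0.06]
    - [0,0,-0.075]
    - [0,0,-0.085]
    - [0,0,-0.085]
    - [0,0,-0.085]
    - [0,0,-0.085]
    - [0,0,-0.085]
  gripper: [0.85,0.85,0.85,0.85,0.85,0.85,0.85,0.85,0.85,0.85]

```text
clock: 6.33
eef_pos: [433.4, 293.4, -11.1]
orientation: [0.223, 3.133, 0.0]
ft_force: [-0.5, 0.2, -0.1]
opening: 0.85
```

Call:
drive_tool:
  rot:
    - [0,0,0]
    - [0,0,0]
    - [0,0,0]
    - [0,0,0]
    - [0,0,0]
    - [0,0,0]
    - [0,0,0]
    - [0,0,0]
    - [0,0,0]
    - [0,0,0]
  dp:
    - [0,0,0]
    - [0,0,0]
    - [0,0,0]
    - [0,0,0]
    - [0,0,0]
    - [0,0,0]
    - [0,0,0]
    - [0,0,0]
    - [0,0,0]
    - [0,0,0]
  gripper: [0.7,0.6,0.5,0.4,0.4,0.4,0.4,0.4,0.4,0.4]
  squeeze: 30

```text
clock: 7.17
eef_pos: [433.8, 293.6, -10.5]
orientation: [0.223, 3.132, 0.001]
ft_force: [-0.1, -0.2, 5.4]
opening: 0.508
```

```bash
python3 - <<'E'
from h import *
tool();z=snap('wrist','wr5')
E
```

```text
t 7.17 tcp [433.8 293.6 -10.5] jawyaw -8.1 toolz [ 0.001  0.001 -1.   ] F [-0.1 -0.2  5.4] open 0.508
```

View pics/wr5.png

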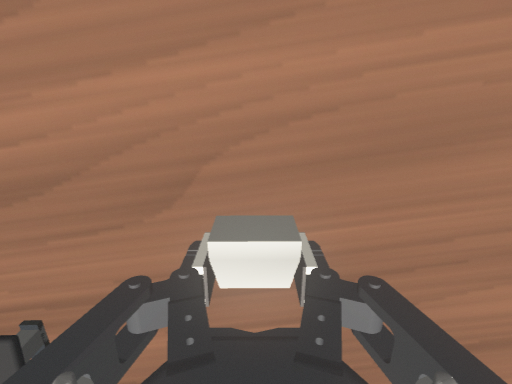

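Call:
drive_tool:
  rot:
    - [0,0,0]
    - [0,0,0]
    - [0,0,0]
    - [0,0,0]
    - [0,0,0]
    - [0,0,0]
    - [0,0,0]
    - [0,0,0]
    - [0,0,0]
    - [0,0,0]
  dp:
    - [0,0,0.05]
    - [0,0,0.2]
    - [0,0,0.4]
    - [0,0,0.6]
    - [0,0,0.75]
    - [0.05,-0.15,0.85]
    - [0.1,-0.35,0.9]
    - [0.15,-0.5,0.9]
    - [0.2,-0.6,0.9]
    - [0.2,-0.6,0.9]
  gripper: [0.4,0.4,0.4,0.4,0.4,0.4,0.4,0.4,0.4,0.4]

```text
clock: 8.05
eef_pos: [474.4, 169.7, 169.0]
orientation: [0.23, 3.132, -0.003]
ft_force: [0.1, -0.1, -1.0]
opening: 0.513
```

```bash
python3 - <<'E'
from h import *
tool();z=snap('wrist','wr6')
P=pts(z)
E
```

```text
t 8.05 tcp [474.4 169.7 169. ] jawyaw -8.4 toolz [ 0.001 -0.002 -1.   ] F [ 0.1 -0.1 -1. ] open 0.513
```

View pics/wr6.png

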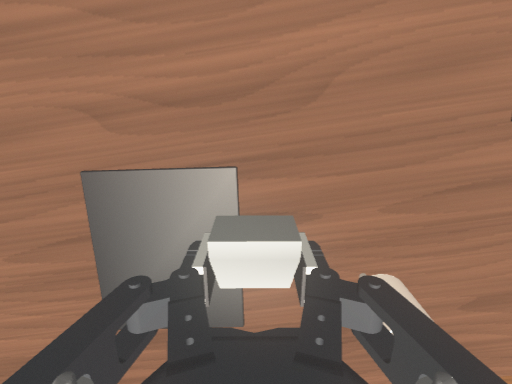

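```bash
python3 - <<'E'
from h import *
z=load("wr6")
a=ray(z,237,168,25)[:2];b=ray(z,83,173.5,25)[:2];print(a,b,np.linalg.norm(a-b))
d=a-b;print('yaw',np.degrees(np.arctan2(d[1],d[0]))-90)
yaw=np.arctan2(d[1],d[0])-np.pi/2;m=(a+b)/2;print('c',m+105*.9945*np.array([np.cos(yaw),np.sin(yaw)]))
E
```

```text
[461.98273944 152.88746436] [442.79855604 -23.00351329] 176.93408068875885
yaw -6.22456610901429
c [556.19753187  53.61990359]
```

Call:
drive_tool:
  rot:
    - [-0.015,-0.1325,0.04]
    - [-0.015,-0.1325,0.04]
    - [-0.015,-0.1325,0.04]
    - [-0.015,-0.1325,0.04]
    - [-0.015,-0.1325,0.04]
    - [-0.015,-0.1325,0.04]
    - [-0.015,-0.1325,0.04]
    - [-0.015,-0.1325,0.04]
    - [-0.015,-0.1325,0.04]
    - [-0.015,-0.1325,0.04]
  dp:
    - [0.02,-0.1,-0.05]
    - [0.05,-0.25,-0.1]
    - [0.09,-0.4,-0.2]
    - [0.12,-0.5,-0.32]
    - [0.141,-0.58,-0.44]
    - [0.141,-0.58,-0.52]
    - [0.141,-0.58,-0.545]
    - [0.141,-0.58,-0.545]
    - [0.141,-0.58,-0.545]
    - [0.141,-0.58,-0.545]
  gripper: [0.4,0.4,0.4,0.4,0.4,0.4,0.4,0.4,0.4,0.4]

```text
clock: 8.93
eef_pos: [502.2, 58.3, 61.5]
orientation: [0.166, 3.03, -0.006]
ft_force: [-0.1, -0.8, 0.5]
opening: 0.507
```

```bash
python3 - <<'E'
from h import *
tool();z=snap('wrist','wr7');s=snap('side','sd7')
cv2.imwrite("pics/sd7c.png",cv2.resize(s['p'][130:230,190:310,::-1],None,fx=6,fy=6,interpolation=cv2.INTER_CUBIC))
E
```

```text
t 8.93 tcp [502.2  58.3  61.5] jawyaw -6.3 toolz [ 0.106 -0.01  -0.994] F [-0.1 -0.8  0.5] open 0.507
```

View pics/wr7.png

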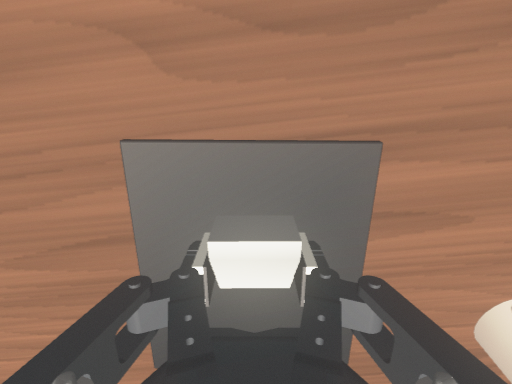

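View pics/sd7c.png

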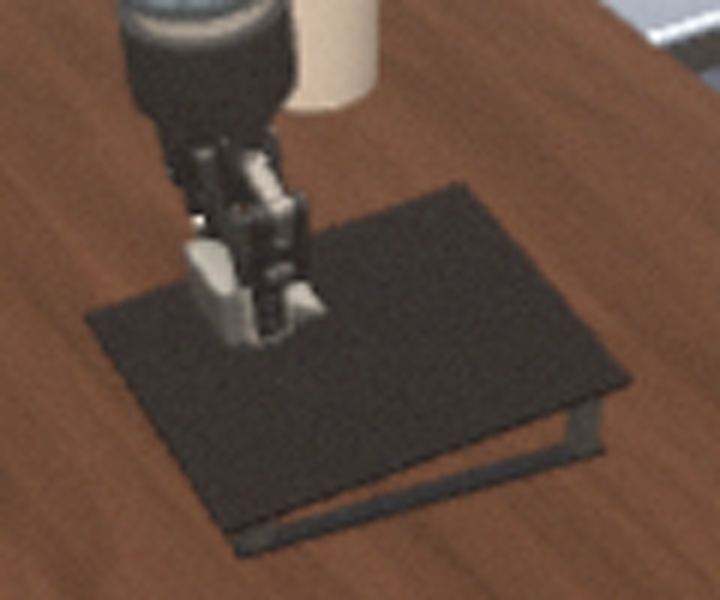

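Call:
drive_tool:
  rot:
    - [0,0,0]
    - [0,0,0]
    - [0,0,0]
    - [0,0,0]
    - [0,0,0]
    - [0,0,0]
    - [0,0,0]
    - [0,0,0]
    - [0,0,0]
    - [0,0,0]
  dp:
    - [0,0,-0.05]
    - [0,0,-0.1]
    - [0,0,-0.14]
    - [0,0,-0.16]
    - [0,0,-0.175]
    - [0,0,-0.185]
    - [0,0,-0.19]
    - [0,0,-0.195]
    - [0,0,-0.2]
    - [0,0,-0.2]
  gripper: [0.4,0.4,0.4,0.4,0.4,0.4,0.4,0.4,0.4,0.4]

```text
clock: 9.87
eef_pos: [501.8, 57.3, 20.1]
orientation: [0.168, 3.031, -0.006]
ft_force: [0.1, -0.2, -0.9]
opening: 0.508
```

```bash
python3 - <<'E'
from h import *
tool();z=snap('wrist','wr8');s=snap('side','sd8')
cv2.imwrite("pics/sd8c.png",cv2.resize(s['p'][160:210,200:260,::-1],None,fx=10,fy=10,interpolation=cv2.INTER_CUBIC))
E
```

```text
t 9.87 tcp [501.8  57.3  20.1] jawyaw -6.3 toolz [ 0.105 -0.01  -0.994] F [ 0.1 -0.2 -0.9] open 0.508
```

View pics/sd8c.png

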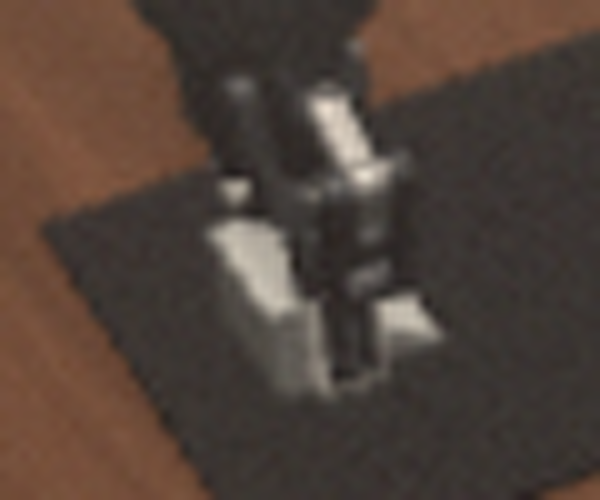

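Near contact, no force yet. I'll lower a little until the force rises.

Call:
drive_tool:
  rot:
    - [0,0,0]
    - [0,0,0]
    - [0,0,0]
    - [0,0,0]
    - [0,0,0]
    - [0,0,0]
    - [0,0,0]
    - [0,0,0]
    - [0,0,0]
    - [0,0,0]
  dp:
    - [0,0,-0.001]
    - [0,0,-0.002]
    - [0,0,-0.003]
    - [0,0,-0.004]
    - [0,0,-0.005]
    - [0,0,-0.006]
    - [0,0,-0.007]
    - [0,0,-0.0075]
    - [0,0,-0.0075]
    - [0,0,-0.0075]
  gripper: [0.4,0.4,0.4,0.4,0.4,0.4,0.4,0.4,0.4,0.4]

```text
clock: 10.8
eef_pos: [501.8, 57.3, 20.0]
orientation: [0.168, 3.031, -0.007]
ft_force: [-5.7, 0.9, 10.8]
opening: 0.511
```

Call:
drive_tool:
  rot:
    - [0,0,0]
    - [0,0,0]
    - [0,0,0]
    - [0,0,0]
    - [0,0,0]
    - [0,0,0]
    - [0,0,0]
    - [0,0,0]
    - [0,0,0]
    - [0,0,0]
  dp:
    - [0,0,0.005]
    - [0,0,0.005]
    - [0,0,0.005]
    - [0,0,0.005]
    - [0,0,0.005]
    - [-0.004,0,0.04]
    - [-0.01,0.001,0.1]
    - [-0.02,0.002,0.2]
    - [-0.032,0.003,0.3]
    - [-0.042,0.004,0.4]
  gripper: [0.5,0.58,0.68,0.75,0.8,0.85,0.85,0.85,0.85,0.85]

```text
clock: 11.63
eef_pos: [493.0, 58.1, 100.3]
orientation: [0.168, 3.031, -0.006]
ft_force: [-0.3, 1.0, 0.2]
opening: 0.847
```

```bash
python3 - <<'E'
from h import *
tool();z=snap('wrist','wr9')
cv2.imwrite("pics/wr9c.png",cv2.resize(z['p'][110:300,110:400,::-1],None,fx=2.7,fy=2.7,interpolation=cv2.INTER_CUBIC))
E
```

```text
t 11.63 tcp [493.   58.1 100.3] jawyaw -6.3 toolz [ 0.105 -0.01  -0.994] F [-0.3  1.   0.2] open 0.847
```

View pics/wr9c.png

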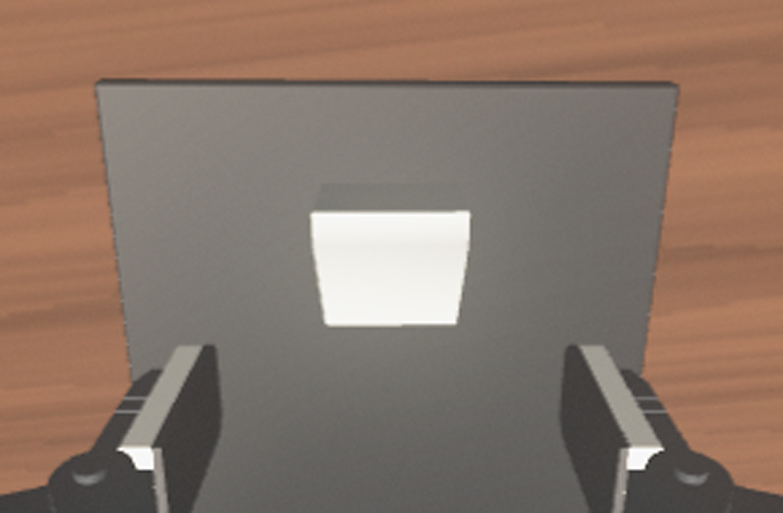

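```bash
python3 - <<'E'
from h import *
z=load("wr9")
f=lambda x,y,h: ray(z,110+(x+.5)/2.7-.5,110+(y+.5)/2.7-.5,h)[:2]
t1,t2=f(325,326,33.4),f(458,324,33.4);l1,l2=f(97,84,25),f(679,86,25)
b1,b2=f(310,212,28.2+29.8),f(471,212,58.2)
for n,(p,q) in dict(thin=(t1,t2),low=(l1,l2),back=(b1,b2)).items():
    d=q-p;print(n,p.round(1),q.round(1),'mid',((p+q)/2).round(1),'yaw',np.degrees(np.arctan2(d[1],d[0])).round(1)-90,np.linalg.norm(d).round(1))
E
```

```text
thin [529.4  33.2] [533.6  78.6] mid [531.5  55.9] yaw -5.299999999999997 45.6
low [440.5 -24.9] [460.7 152.5] mid [450.6  63.8] yaw -6.5 178.5
back [476.   38.9] [480.9  83.9] mid [478.4  61.4] yaw -6.200000000000003 45.2
```

Call:
drive_tool:
  rot:
    - [0,0,0]
    - [0,0,0]
    - [0.015,0.1325,0]
    - [0.015,0.1325,0]
    - [0.015,0.1325,0]
    - [0.015,0.1325,0]
    - [0.015,0.1325,0]
    - [0.015,0.1325,0]
    - [0.015,0.1325,0]
    - [0.015,0.1325,0]
  dp:
    - [-0.01,0,0.15]
    - [-0.03,0,0.3]
    - [-0.06,-0.2,0.4]
    - [-0.1,-0.4,0.4]
    - [-0.12,-0.6,0.4]
    - [-0.14,-0.8,0.4]
    - [-0.16,-1,0.4]
    - [-0.16,-1,0.4]
    - [-0.16,-1,0.4]
    - [-0.16,-1,0.4]
  gripper: [1,1,1,1,1,1,1,1,1,1]

```text
clock: 12.52
eef_pos: [461.2, -141.7, 178.8]
orientation: [0.175, 3.136, 0.003]
ft_force: [-0.3, 0.3, -0.8]
opening: 1.002
```

Call:
drive_tool:
  rot:
    - [0,0,0]
    - [0,0,0]
    - [0,0,0]
    - [0,0,0]
    - [0,0,0]
    - [0,0,0]
    - [0,0,0]
    - [0,0,0]
    - [0,0,0]
    - [0,0,0]
  dp:
    - [-0.04,-0.2,0]
    - [-0.08,-0.4,0]
    - [-0.12,-0.6,0]
    - [-0.15,-0.8,0]
    - [-0.15,-0.82,0]
    - [-0.15,-0.82,0]
    - [-0.15,-0.82,0]
    - [-0.15,-0.82,0]
    - [-0.15,-0.82,0]
    - [-0.15,-0.82,0]
  gripper: [1,1,1,1,1,1,1,1,1,1]

```text
clock: 13.35
eef_pos: [431.7, -304.5, 178.5]
orientation: [0.17, 3.136, 0.002]
ft_force: [0.2, 0.1, -0.7]
opening: 0.998
```

```bash
python3 - <<'E'
from h import *
tool();z=snap('wrist','wr10')
E
```

```text
t 13.35 tcp [ 431.7 -304.5  178.5] jawyaw -6.2 toolz [ 0.001  0.001 -1.   ] F [ 0.2  0.1 -0.7] open 0.998
```

View pics/wr10.png

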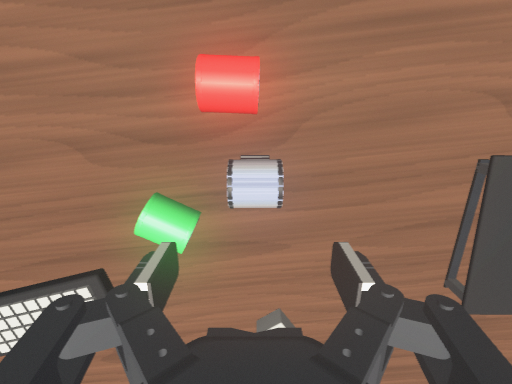

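```bash
python3 - <<'E'
from h import *
from scipy.optimize import least_squares
z=load("wr10");P=pts(z)
cv2.imwrite("pics/wr10c.png",cv2.resize(z['p'][140:260,120:300,::-1],None,fx=4.4,fy=4.4,interpolation=cv2.INTER_CUBIC))
B=P[150:215,222:290].reshape(-1,3);B=B[(B[:,2]>38)]
print(len(B),B.min(0).round(1),B.max(0).round(1))
C=B.copy()
# axis line: (x0 + s*(y-ym)), zc, r=28
ym=(np.percentile(C[:,1],1)+np.percentile(C[:,1],99))/2
def res(p):
    x0,s,zc=p;dx=(C[:,0]-x0-s*(C[:,1]-ym))/np.hypot(1,s);return np.hypot(dx,C[:,2]-zc)-28
r=least_squares(res,[440,0.1,32],loss='soft_l1');print(r.x,'yaw',-np.degrees(np.arctan(r.x[1])),np.abs(r.fun).mean())
d=np.array([r.x[1],1])/np.hypot(r.x[1],1);t=(C[:,:2]-[r.x[0],ym])@d
print('extent',np.percentile(t,[0.5,2,98,99.5]).round(1),'ym',ym)
G=P[185:260,130:205].reshape(-1,3);G=G[G[:,2]>10];print('green',G.min(0).round(0),G.max(0).round(0))
print([G[i].round(0).tolist() for i in (G[:,1].argmax(),G[:,0].argmin(),G[:,0].argmax())])
E
```

```text
2605 [ 350.5 -334.8   38. ] [ 467.5 -270.4  331. ]
[4.40836032e+02 1.05014280e-01 3.32088165e+01] yaw -5.994902209291201 1.4318115813293935
extent [-30.5 -29.4  28.2  29. ] ym -302.2788094510483
green [ 350. -450.   17.] [ 514. -294.  331.]
[[350.0, -294.0, 331.0], [350.0, -294.0, 331.0], [514.0, -402.0, 48.0]]
```

View pics/wr10c.png

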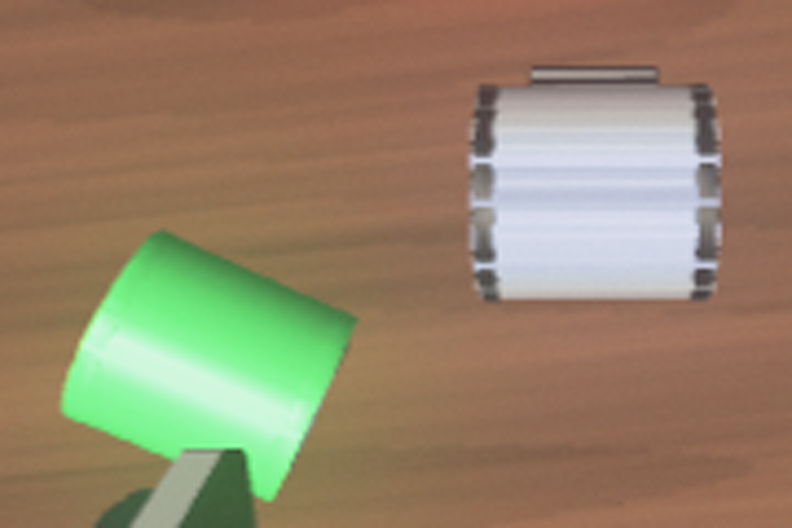

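The crop at (255,183) confirms the grey speaker with dark ends in its cradle. The green (167,222) and red (228,84) cylinders are the look-alikes. Going down on it.

Call:
drive_tool:
  rot:
    - [0,0,0]
    - [0,0,0]
    - [0,0,0]
    - [0,0,0]
    - [0,0,0]
    - [0,0,0]
    - [0,0,0]
    - [0,0,0]
    - [0,0,0]
    - [0,0,0]
  dp:
    - [0.048,0.012,-0.1]
    - [0.048,0.012,-0.25]
    - [0.048,0.012,-0.4]
    - [0.048,0.012,-0.5]
    - [0.048,0.012,-0.57]
    - [0.048,0.012,-0.64]
    - [0.048,0.012,-0.7]
    - [0.048,0.012,-0.74]
    - [0.048,0.012,-0.77]
    - [0.048,0.012,-0.77]
  gripper: [0.88,0.88,0.88,0.88,0.88,0.88,0.88,0.88,0.88,0.88]

```text
clock: 14.23
eef_pos: [440.2, -303.0, 23.0]
orientation: [-0.173, -3.135, -0.004]
ft_force: [0.5, 0.7, 0.4]
opening: 0.882
```

```bash
python3 - <<'E'
from h import *
tool();z=snap('wrist','wr11')
E
```

```text
t 14.23 tcp [ 440.2 -303.    23. ] jawyaw -6.3 toolz [-0.001  0.003 -1.   ] F [0.5 0.7 0.4] open 0.882
```

View pics/wr11.png

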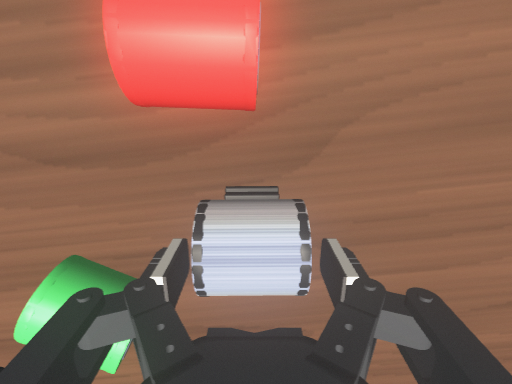

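Call:
drive_tool:
  rot:
    - [0,0,0]
    - [0,0,0]
    - [0,0,0]
    - [0,0,0]
    - [0,0,0]
    - [0,0,0]
    - [0,0,0]
    - [0,0,0]
    - [0,0,0]
    - [0,0,0]
  dp:
    - [0.002,0,-0.02]
    - [0.002,0,-0.04]
    - [0.002,0,-0.06]
    - [0.002,0,-0.08]
    - [0.002,0,-0.1]
    - [0.002,0,-0.115]
    - [0.002,0,-0.12]
    - [0.002,0,-0.125]
    - [0.002,0,-0.125]
    - [0.002,0,-0.125]
  gripper: [0.88,0.88,0.88,0.88,0.88,0.88,0.88,0.88,0.88,0.88]

```text
clock: 15.12
eef_pos: [441.1, -303.6, -0.7]
orientation: [0.174, 3.137, 0.002]
ft_force: [1.4, 0.2, 0.4]
opening: 0.88
```

Call:
drive_tool:
  rot:
    - [0,0,0]
    - [0,0,0]
    - [0,0,0]
    - [0,0,0]
    - [0,0,0]
    - [0,0,0]
    - [0,0,0]
    - [0,0,0]
    - [0,0,0]
    - [0,0,0]
  dp:
    - [0,0,0]
    - [0,0,0]
    - [0,0,0]
    - [0,0,0]
    - [0,0,0]
    - [0,0,0]
    - [0,0,0]
    - [0,0,0]
    - [0,0,0]
    - [0,0,0]
  gripper: [0.8,0.75,0.7,0.6,0.55,0.55,0.55,0.55,0.55,0.55]
  squeeze: 40

```text
clock: 15.95
eef_pos: [441.2, -303.8, -0.4]
orientation: [0.174, 3.136, 0.002]
ft_force: [-1.1, -2.1, 5.0]
opening: 0.704
```

```bash
python3 - <<'E'
from h import *
tool();z=snap('wrist','wr12')
E
```

```text
t 15.95 tcp [ 4.412e+02 -3.038e+02 -4.000e-01] jawyaw -6.3 toolz [ 0.001  0.001 -1.   ] F [-1.1 -2.1  5. ] open 0.704
```

View pics/wr12.png

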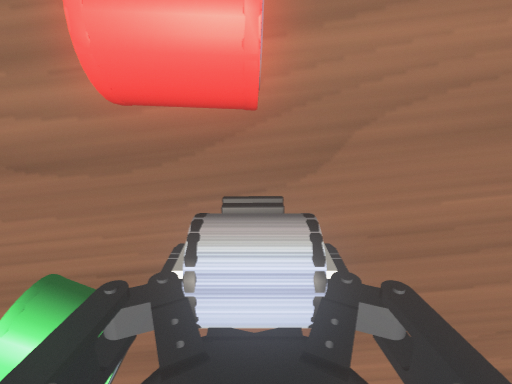

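Call:
drive_tool:
  rot:
    - [0,0,0]
    - [0,0,0]
    - [0,0,0]
    - [0,0,0]
    - [0,0,0]
    - [0,0,0]
    - [0,0,0]
    - [0,0,0]
    - [0,0,0]
    - [0,0,0]
  dp:
    - [0,0,0.03]
    - [0,0,0.12]
    - [0,0,0.25]
    - [0,0,0.4]
    - [0.02,0.1,0.5]
    - [0.06,0.25,0.55]
    - [0.1,0.43,0.55]
    - [0.14,0.62,0.55]
    - [0.18,0.8,0.55]
    - [0.2,0.98,0.55]
  gripper: [0.55,0.55,0.55,0.55,0.55,0.55,0.55,0.55,0.55,0.55]

```text
clock: 16.83
eef_pos: [480.7, -105.2, 108.1]
orientation: [-0.174, -3.135, -0.005]
ft_force: [0.8, 0.6, -3.0]
opening: 0.695
```

Call:
drive_tool:
  rot:
    - [0,0,0]
    - [0,0,0]
    - [0,0,0]
    - [0,0,0]
    - [0,0,0]
    - [0,0,0]
    - [0,0,0]
    - [0,0,0]
    - [0,0,0]
    - [0,0,0]
  dp:
    - [0.04,0.17,0]
    - [0.1,0.34,0]
    - [0.16,0.5,0]
    - [0.22,0.64,0]
    - [0.27,0.74,0]
    - [0.29,0.79,-0.02]
    - [0.29,0.813,-0.08]
    - [0.29,0.813,-0.12]
    - [0.29,0.813,-0.15]
    - [0.29,0.813,-0.15]
  gripper: [0.55,0.55,0.55,0.55,0.55,0.55,0.55,0.55,0.55,0.55]

```text
clock: 17.67
eef_pos: [537.2, 53.8, 76.1]
orientation: [-0.176, -3.132, -0.001]
ft_force: [-0.4, -1.0, -2.6]
opening: 0.698
```

```bash
python3 - <<'E'
from h import *
tool();z=snap('wrist','wr13');s=snap('side','sd13')
cv2.imwrite("pics/sd13c.png",cv2.resize(s['p'][130:230,190:310,::-1],None,fx=6,fy=6,interpolation=cv2.INTER_CUBIC))
E
```

```text
t 17.67 tcp [537.2  53.8  76.1] jawyaw -6.4 toolz [-0.005  0.001 -1.   ] F [-0.4 -1.  -2.6] open 0.698
```

View pics/wr13.png

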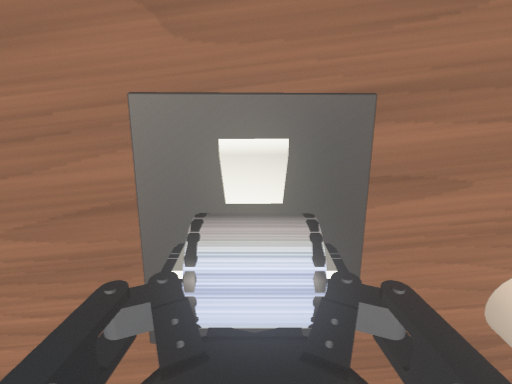

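View pics/sd13c.png

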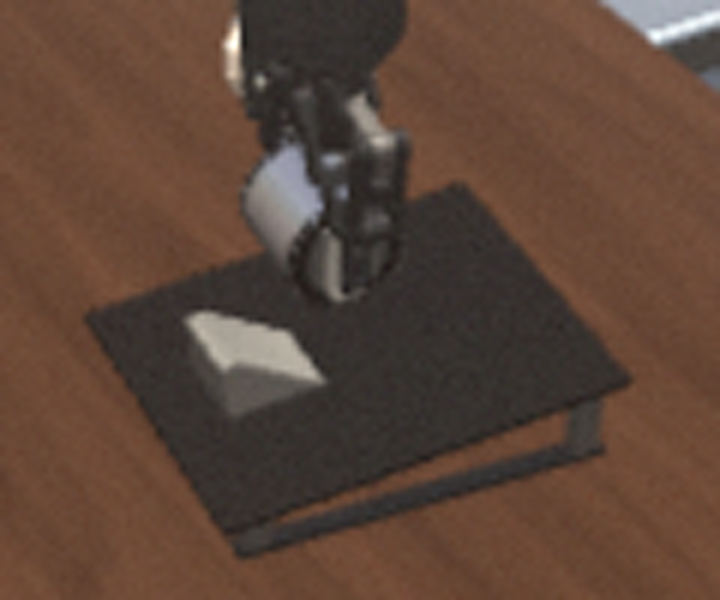

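```bash
python3 - <<'E'
from h import *
z=load("wr13")
t1,t2=ray(z,225.5,204.5,33.4)[:2],ray(z,284.5,204.5,33.4)[:2]
l1,l2=ray(z,129,94,25)[:2],ray(z,376,95,25)[:2]
print((t1+t2)/2,(l1+l2)/2,t2-t1,l2-l1)
E
```

```text
[532.11426951  56.50982846] [451.01873878  63.75555229] [ 5.13560977 45.94687317] [ 20.43033175 176.33384079]
```

Call:
drive_tool:
  rot:
    - [0,0,0]
    - [0,0,0]
    - [0,0,0]
    - [0,0,0]
    - [0,0,0]
    - [0,0,0]
    - [0,0,0]
    - [0,0,0]
    - [0,0,0]
    - [0,0,0]
  dp:
    - [0.012,0,-0.03]
    - [0.012,0,-0.08]
    - [0.012,0,-0.13]
    - [0.012,0,-0.165]
    - [0.012,0,-0.19]
    - [0.012,0,-0.205]
    - [0.012,0,-0.215]
    - [0.012,0,-0.222]
    - [0.012,0,-0.227]
    - [0.012,0,-0.23]
  gripper: [0.55,0.55,0.55,0.55,0.55,0.55,0.55,0.55,0.55,0.55]

```text
clock: 18.6
eef_pos: [541.7, 55.1, 33.5]
orientation: [0.174, 3.136, 0.003]
ft_force: [0.4, -0.9, -2.0]
opening: 0.697
```

Call:
drive_tool:
  rot:
    - [0,0,0]
    - [0,0,0]
    - [0,0,0]
    - [0,0,0]
    - [0,0,0]
    - [0,0,0]
    - [0,0,0]
    - [0,0,0]
    - [0,0,0]
    - [0,0,0]
  dp:
    - [0,0,-0.001]
    - [0,0,-0.002]
    - [0,0,-0.003]
    - [0,0,-0.004]
    - [0,0,-0.005]
    - [0,0,-0.006]
    - [0,0,-0.006]
    - [0,0,-0.006]
    - [0,0,-0.006]
    - [0,0,-0.006]
  gripper: [0.55,0.55,0.55,0.55,0.55,0.55,0.55,0.55,0.55,0.55]

```text
clock: 19.43
eef_pos: [541.5, 55.1, 32.0]
orientation: [0.174, 3.137, 0.003]
ft_force: [-0.6, 0.8, -2.8]
opening: 0.697
```

```bash
python3 - <<'E'
from h import *
tool();s=snap('side','sd14');z=snap('wrist','wr14')
cv2.imwrite("pics/sd14c.png",cv2.resize(s['p'][130:230,190:310,::-1],None,fx=6,fy=6,interpolation=cv2.INTER_CUBIC))
E
```

```text
t 19.43 tcp [541.5  55.1  32. ] jawyaw -6.3 toolz [ 0.     0.002 -1.   ] F [-0.6  0.8 -2.8] open 0.697
```

View pics/sd14c.png

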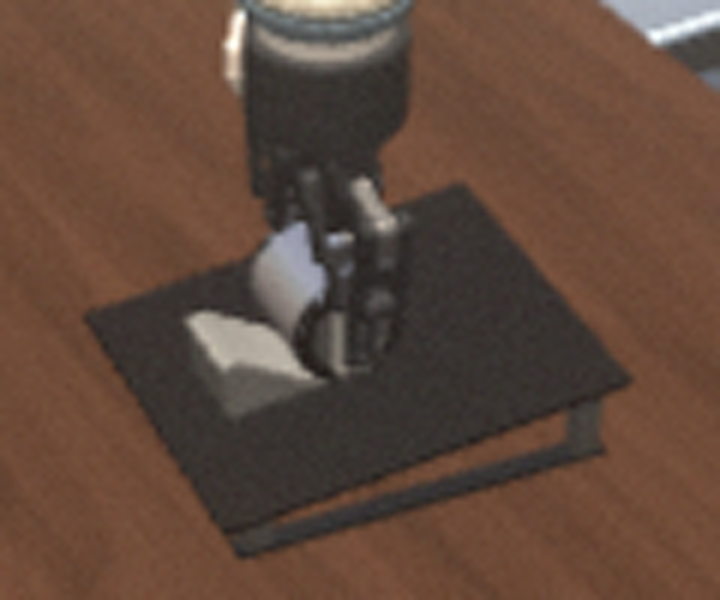

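View pics/wr14.png

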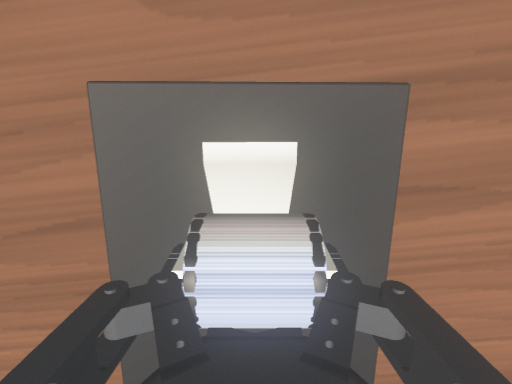

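Call:
drive_tool:
  rot:
    - [0,0,0]
    - [0,0,0]
    - [0,0,0]
    - [0,0,0]
    - [0,0,0]
    - [0,0,0]
    - [0,0,0]
    - [0,0,0]
    - [0,0,0]
    - [0,0,0]
  dp:
    - [0,0,-0.001]
    - [0,0,-0.002]
    - [0,0,-0.003]
    - [0,0,-0.004]
    - [0,0,-0.005]
    - [0,0,-0.006]
    - [0,0,-0.007]
    - [0,0,-0.008]
    - [0,0,-0.008]
    - [0,0,-0.008]
  gripper: [0.55,0.55,0.55,0.55,0.55,0.55,0.55,0.55,0.55,0.55]

```text
clock: 20.37
eef_pos: [541.5, 55.1, 30.6]
orientation: [0.174, 3.137, 0.003]
ft_force: [-1.2, 0.3, -1.5]
opening: 0.698
```

Call:
drive_tool:
  rot:
    - [0,0,0]
    - [0,0,0]
    - [0,0,0]
    - [0,0,0]
    - [0,0,0]
    - [0,0,0]
    - [0,0,0]
    - [0,0,0]
    - [0,0,0]
    - [0,0,0]
  dp:
    - [-0.002,0,-0.001]
    - [-0.004,0,-0.002]
    - [-0.006,0.001,-0.003]
    - [-0.008,0.001,-0.004]
    - [-0.01,0.001,-0.004]
    - [-0.012,0.001,-0.004]
    - [-0.014,0.001,-0.004]
    - [-0.014,0.001,-0.004]
    - [-0.014,0.001,-0.004]
    - [-0.014,0.001,-0.004]
  gripper: [0.55,0.55,0.55,0.55,0.55,0.55,0.55,0.55,0.55,0.55]

```text
clock: 21.2
eef_pos: [539.1, 55.3, 30.3]
orientation: [0.174, 3.135, 0.003]
ft_force: [2.4, -0.5, 5.2]
opening: 0.699
```

```bash
python3 - <<'E'
from h import *
tool();s=snap('side','sd15');z=snap('wrist','wr15')
cv2.imwrite("pics/sd15c.png",cv2.resize(s['p'][155:205,210:270,::-1],None,fx=10,fy=10,interpolation=cv2.INTER_CUBIC))
E
```

```text
t 21.2 tcp [539.1  55.3  30.3] jawyaw -6.3 toolz [ 0.002  0.002 -1.   ] F [ 2.4 -0.5  5.2] open 0.699
```

View pics/sd15c.png

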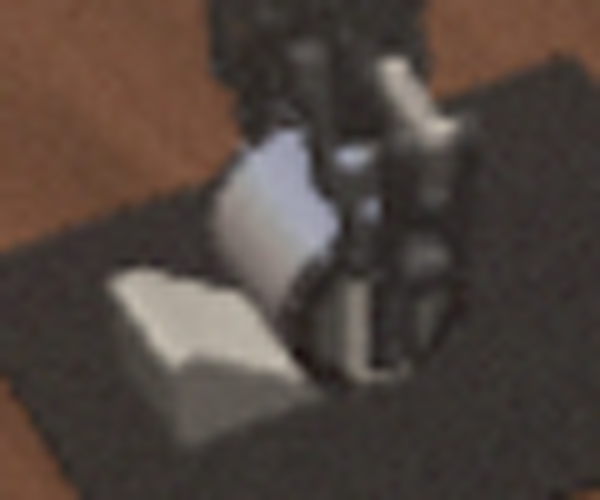

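View pics/wr15.png

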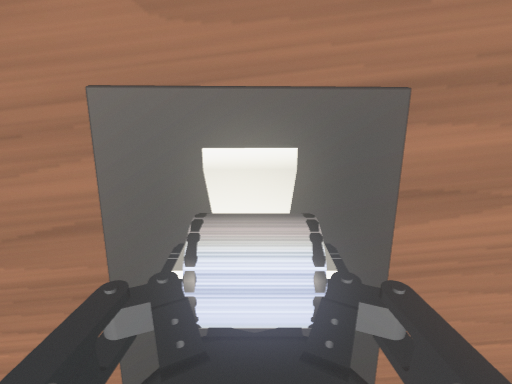

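Call:
drive_tool:
  rot:
    - [0,0,0]
    - [0,0,0]
    - [0,0,0]
    - [0,0,0]
    - [0,0,0]
    - [0,0,0]
    - [0,0,0]
    - [0,0,0]
    - [0,0,0]
    - [0,0,0]
  dp:
    - [0,0,0.003]
    - [0,0,0.003]
    - [0,0,0.003]
    - [0,0,0.003]
    - [0,0,0.003]
    - [0,0,0.003]
    - [0,0,0.003]
    - [0,0,0.003]
    - [0,0,0.003]
    - [0,0,0.003]
  gripper: [0.7,0.72,0.75,0.78,0.82,0.86,0.9,0.92,0.92,0.92]

```text
clock: 22.13
eef_pos: [538.7, 55.3, 30.2]
orientation: [0.174, 3.137, 0.003]
ft_force: [0.3, 0.7, 0.1]
opening: 0.917
```

Call:
drive_tool:
  rot:
    - [0,0,0]
    - [0,0,0]
    - [0,0,0]
    - [0,0,0]
    - [0,0,0]
    - [0,0,0]
    - [0,0,0]
    - [0,0,0]
    - [0,0,0]
    - [0,0,0]
  dp:
    - [0,0,0.03]
    - [0,0,0.07]
    - [0,0,0.13]
    - [0,0,0.2]
    - [0,0,0.3]
    - [0,0,0.4]
    - [0,0,0.5]
    - [0,0,0.6]
    - [0,0,0.6]
    - [0,0,0.6]
  gripper: [0.92,0.92,0.92,0.92,0.92,0.92,0.92,0.92,0.92,0.92]

```text
clock: 22.97
eef_pos: [539.7, 55.4, 152.9]
orientation: [0.173, 3.132, 0.003]
ft_force: [0.5, 0.2, -1.2]
opening: 0.916
```

```bash
python3 - <<'E'
from h import *
tool();s=snap('side','sd16');z=snap('wrist','wr16')
cv2.imwrite("pics/sd16c.png",cv2.resize(s['p'][155:205,210:270,::-1],None,fx=10,fy=10,interpolation=cv2.INTER_CUBIC))
E
```

```text
t 22.97 tcp [539.7  55.4 152.9] jawyaw -6.3 toolz [ 0.005  0.002 -1.   ] F [ 0.5  0.2 -1.2] open 0.916
```

View pics/sd16c.png

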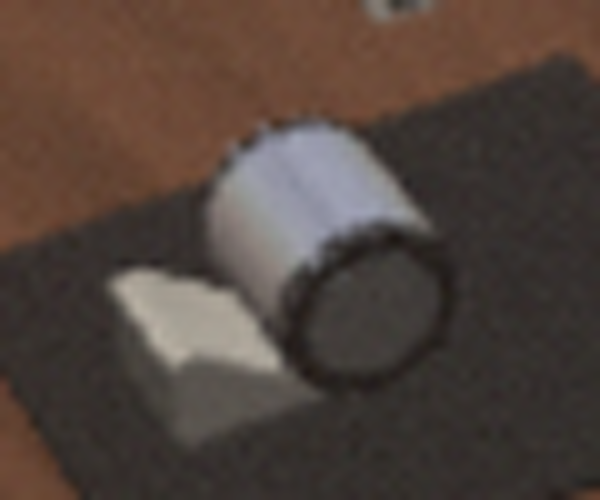

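View pics/wr16.png

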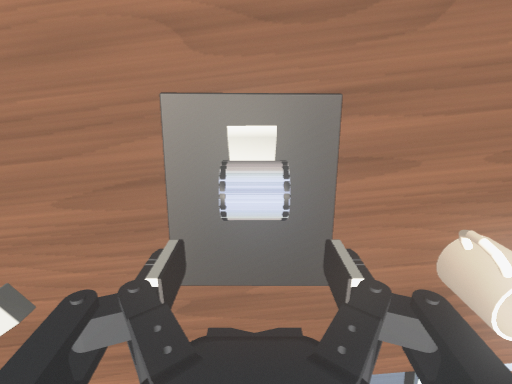

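Call:
drive_tool:
  rot:
    - [0,0,0]
    - [0,0,0]
    - [0,0,0]
    - [0,0,0]
    - [0,0,0]
    - [0,0,0]
    - [0,0,0]
    - [0,0,0]
    - [0,0,0]
    - [0,0,0]
  dp:
    - [0,0,0.1]
    - [0,0,0.1]
    - [0,0,0.1]
    - [0,0,0.1]
    - [0,0,0.1]
    - [0,0,0.1]
    - [0,0,0.1]
    - [0,0,0.1]
    - [0,0,0.1]
    - [0,0,0.1]
  gripper: [0.92,0.92,0.92,0.92,0.92,0.92,0.92,0.92,0.92,0.92]

```text
clock: 23.9
eef_pos: [538.6, 55.3, 170.1]
orientation: [-0.174, -3.137, -0.003]
ft_force: [0.2, 0.8, -0.4]
opening: 0.92
```

```bash
python3 - <<'E'
from h import *
from scipy.optimize import least_squares
tool();z=snap('wrist','wr17');s=snap('side','sd17');s0=load('sd16')
print('side diff in spk region',np.abs(s['p'][155:205,210:270].astype(int)-s0['p'][155:205,210:270]).mean())
P=pts(z).reshape(-1,3)
C=P[(abs(P[:,0]-539)<40)&(abs(P[:,1]-55)<36)&(P[:,2]>70)&(P[:,2]<100)]
ym=55
def res(p):
    x0,q,zc=p;return np.hypot((C[:,0]-x0-q*(C[:,1]-ym))/np.hypot(1,q),C[:,2]-zc)-28
r=least_squares(res,[538,0.1,62],loss='soft_l1');print(len(C),r.x.round(2),'yaw',-np.degrees(np.arctan(r.x[1])).round(1),'y',C[:,1].min().round(1),C[:,1].max().round(1))
W=P[(abs(P[:,0]-495)<40)&(abs(P[:,1]-58)<40)&(P[:,2]>52)&(P[:,2]<64)&(P[:,0]<505)];print('wedge top',W.min(0).round(1),W.max(0).round(1))
E
```

```text
t 23.9 tcp [538.6  55.3 170.1] jawyaw -6.3 toolz [ 0.     0.002 -1.   ] F [ 0.2  0.8 -0.4] open 0.92
side diff in spk region 2.5843333333333334
3436 [5.367e+02 1.100e-01 6.364e+01] yaw -6.4 y 25.5 89.9
wedge top [476.2  37.4  52. ] [505.   82.4  61.9]
```

```bash
python3 -c "
from cell import *
print(hand_in())"
```

```text
the job is handed in; nothing more can be done
None
```

I put the wedge on the lower half of the stand and laid the speaker against it. Both were released, the gripper was well clear, and I handed the job in at about 24 s of the 59 s allowed. The hand-in reports no verdict.

- **Wedge:** it sits about 48 mm below the stand's middle and within about 1 mm of the centre line. The thin edge points uphill, within about 1 degree of the stand's direction.
- **Speaker:** gripped by its ends, lowered until the plate and the wedge pushed back, and only then let go. Afterwards its centre measured (537, 57, 64) mm against an expected (537.5, 55, 62) mm. Its axis was at -6.4 degrees, against -6.3 degrees for the stand. Two side views about 1 s apart differ only by image noise, so it looked to be at rest.
- **Mug:** I kept well clear of it and it was upright in the last views. I did not measure its position again.

**What disagreed:** both cameras showed the fingertips about 12–23 mm above the reported TCP height, where the description puts them 19 mm below it. My first close on the wedge therefore shut above it without moving it. I found this in the pictures and worked to the measured finger height from then on. The wrist and top cameras also differed by 3–6 mm in y on the stand and the wedge, so I used in-between values or the wrist view.

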